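# Nip the padding press one true turn

### The arm

A 6-joint arm with a two-finger parallel gripper is mounted at the origin on the work surface. World frame = base frame: x ahead of the robot, y to its left, z up, the work surface at z = 0. Lengths are in mm, angles in rad, forces in N, time in s.
With the tool pointing down it reaches from about 350 to 850 mm from the base axis. Payload 8.1 kg.
Tool frame: the origin (TCP) lies at the very end of the fingers, on their centre line; the grasp point (between the pads) lies bot.pinch_z behind it (bot.pinch_z is the distance from the TCP to the grasp point, in mm); y points along the fingers, x is the direction in which the jaws open and shut, and the axes are right-handed (so a half turn about y gives the same grasp; the last joint's range is limited). The gripper opens to 93 mm and grips with 3 to 60 N. Pads are 15 mm wide; open, the fingers measure 128 mm over their backs; the gripper's body (75 mm by 188 mm) begins 65 mm behind the grasp point.
Start: joints at [1.221, 0.13, 1.488, -0, 1.523, -0.085], TCP at [157.007, 579.097, 196.535] pointing down, gripper open.
Joint ranges: [-2.96, 2.96], [-0.89, 2.26], [0.02, 2.5], [-1.34, 4.48], [0, 2.73], [-2.66, 2.66]. Speed limits (rad/s): [2.39, 2.39, 2.79, 3.14, 3.14, 3.14].

### API

Orientations are given as a rotation vector (axis times angle).
In Python, from cell import sensors, viewer, sign_off, bot gives the robot as it stands.
- The arm moves only by the shell command python3 -m handwheel 'ROWS' [OPENING] [FORCE]. ROWS is a JSON object of lists of equal length, an entry for each row: "travel": the shift along the world's x, y, z as a fraction of full scale, a list of three; "twist": the turn, a rotation vector about the world's x, y, z as a fraction of full scale, a list of three. A call has 1 to 5 rows; each row shifts and turns the pose as measured when the row begins; what a row does not reach is not made up. Full scale, the value 1, is 2.5 cm for a shift and 5 degrees for a turn. A row lasts 1/10 s, in which the tool goes at most 50 mm and 8.59 degrees, less where a joint would pass 70% of its speed; a pose out of reach is approached as far as the arm can. A call with a number of a shift or a turn outside -1 to 1 is refused whole. A call with a gripper value outside its range is refused whole. OPENING is the gripper command: -1 is shut, 1 is fully open, values between are in proportion, set as the call begins (- or left out, the last holds). The fingers move at their own pace and stop on an object; FORCE is the grip in N (left out, the last holds). Time passes only in rows, so rows that do not move let the fingers close. It gives the time, the measured TCP pose, the force and the opening at its end, in the units of the state.
- sensors.sense(): the state, without advancing time (a new reading comes with each control period).
- viewer.read_camera(name): name is "scene" or "top"; returns a dict with "frame" (480x640x3 uint8, red, green, blue), "fx", "fy", "cx", "cy" (pixels), "T" (4x4, takes a point from camera to world coordinates). Camera axes: x right, y down, z forward; pixel columns grow to the right and rows downward; lengths in mm; the calibration is good to about 2 mm. A picture is of the moment at which its call begins. There is no depth.
- sign_off(): hands the job in, once; it reports no verdict.
Trained networks look in a picture, given as the dict that the camera call returned (one of the last four; its "shot" number tells which), for a name from the list of things; names that differ only in an ending like _2 or _b are one class to them, and where a whole thing is asked for, a point or a joint stands for the part that bears it (a point fixed in the world has none). Each returns a list of dicts, best first, with "conf" (0 to 1); they miss things now and then, are a little off and sometimes report something else, mostly with a low value. They report only what shows in the picture. A call takes as long as a camera call.
- viewer.silhouettes(picture, thing): "mask" (480x640 bool, what is visible of it).
- viewer.tip_of(picture, thing): "location" ([x, y, z] in mm, in world coordinates, good to about 4 mm: a listed point, or the origin of a listed thing).
The state is a dict: "time_s": time; "q": joint angles; "joint_vel": joint speeds; "effort": joint torques, N m; "tcp_pos": TCP position; "ee_rot": TCP orientation; "force": force on the tool from outside, world axes, zero at the start; "moment": the same for the moment, N m; "grip_width": finger opening in mm.
Only numpy, scipy, OpenCV 4.12 (cv2) and the standard library are available. Lean on these libraries where they do the work, as an engineer would, in place of code of your own. Each camera call takes 0.05 s, during which the arm holds its last target. There are 200 camera calls.

### The job

The notepads in the little padding press need nipping down: holding its crank handle without squeezing or forcing it, wind the handwheel clockwise (seen from above) until its loose play is used up and you feel it start to drive the screw, and from that point give the screw one full turn, no more and no less; never overtighten, because the glue will not forgive it. Then throw the locking lever right over, away from the robot's side of the press, and let go, leaving the caddy, the mug and the tin where they are.

Things in the scene. Friction and masses are not known exactly. Their poses are not given: they have to be found in the camera images.
- press: Padding press fixed to the shelf: plywood base 200 x 240 x 18 mm, notepads under a wooden platen, two steel columns, and across their tops a plywood bridge 75 mm wide, its top 150 mm above the shelf. Origin: centre of the base's underside, straight below the wheel's axis; x runs from the press's front (robot's side) to its back, y to its left along the bridge, z up.
- wheel: Level dark steel handwheel, 122 mm across, rim top 182 mm and hub top (hub 28 mm wide) 188 mm above the shelf. Origin: on its vertical axis, 164 mm up; -x points to the handle. Loose on the screw: clockwise it first runs almost free (0.5 N at the handle) through 30 to 210 degrees, new each time and unseen, then drives the screw (10 N more, constant). Turned back, the play comes again.
- handle_mid (a point): Centre (half-way up) of the dark wooden crank handle upright on the wheel's rim: a round grip 18 mm in diameter, 40 mm tall, from 182 to 222 mm above the shelf, its axis 52 mm from the wheel's axis. It spins freely on its pin, so a gripper may carry it round without turning. The pin is slender: grip it with 35 N or less and keep sideways load off the circle under about 20 N.
- crosshead_mid (a point): Centre of the dark steel crosshead, a level bar 36 x 205 x 14 mm between the bridge and the platen, driven by the screw. It sinks 1.5 mm for each full clockwise turn of the screw (not of the wheel) and starts with its centre 109.5 to 111 mm above the shelf.
- lock (a joint): Locking lever on the left (+y) end of the bridge: 0 rad = leaning 29 degrees to the press's front, 1.0 rad = thrown right over to the back, leaning 29 degrees the other way; it stays where it is left and takes about 1 N at its knob.
- lock_tip (a point): Centre of the lever's black ball knob, 26 mm in diameter. The lever is 60 mm long from its pivot to this point; the pivot lies 172 mm above the shelf, 155 mm to the press's left (+y) of the wheel's axis, and turns about the press's y axis. The housing below is 70 x 50 x 25 mm on top of the bridge.
- caddy: Wooden clip caddy on a turntable, 170 mm across and about 92 mm tall with a yellow clip box and two orange binder clips in it; stands to the right of the press. Leave alone. Origin: centre of its underside.
- mug: Chunky black ceramic mug of brass fasteners, 82 mm across, 92 mm tall, left of the press. Leave alone. Origin: centre of its underside.
- tin: Flat pewter-coloured stamp-pad tin, 73 x 113 x 20 mm, behind the press. Leave alone. Origin: centre of its underside.

How it is judged (in metres and radians):
On the way, in this order (a step that is already met when the one before it is completed fails the run):
1. the crosshead has sunk by one screw turn (1.38 to 1.62 mm) (distance of crosshead_mid from where it was at the start of the episode between 0.00138 and 0.00162 m and z of crosshead_mid in the frame of press below 0.1103 m), for 0.3 s.
2. after that the locking lever is thrown over (value of joint lock above 0.88 rad), for 0.2 s.
At the end, for the whole second after the job is handed in: The screw has made one full clockwise turn, within 29 degrees (crosshead sunk 1.38 to 1.62 mm from its start), and the locking lever is thrown over beyond 0.88 rad. The robot has let go of the press (all of step 1 and value of joint lock above 0.88 rad); the robot touches nothing.
It fails at once if the press is overtightened by more than an eighth of a turn: the crosshead is more than 1.7 mm from where it started (distance of crosshead_mid from where it was at the start of the episode above 0.0017 m).
It fails at once if the caddy is struck (contact force between any of the fingers, the arm and caddy above 3 N).
It fails at once if the mug is shifted by more than 20 mm (distance of mug from where it was at the start of the episode above 0.02 m).
It fails at once if the tin is shifted by more than 20 mm (distance of tin from where it was at the start of the episode above 0.02 m).
It fails at once if the handle is squeezed or forced: over 90 N in all between the fingers and the wheel with its handle (both pads added up) (contact force between the fingers and wheel above 90 N).
It also fails if it takes over 67 s, if anything falls off the work surface, if the arm or the gripper's body presses on something with over 40 N, if the wrist force passes 120 N, or if a joint passes its speed limit or range.

## Working session

There is one attempt and no reset: what is moved stays moved. The work goes in short steps, Python scripts to look and compute and a shell command to move; the robot and the scene stay as the last step left them, time stands still between calls to the robot, and variables do not carry over. Pictures are saved under pics/ and viewed, about 8 in all and at most 12, crops included, and the job is handed in when it is done.

```bash
mkdir -p pics; ls; python3 - <<'E'
from cell import sensors, viewer, bot
import cv2, numpy as np
print(sensors.sense(), bot.pinch_z)
for n in ["scene","top"]:
    p=viewer.read_camera(n)
    cv2.imwrite(f"pics/{n}0.png",p["frame"][:,:,::-1])
    print(n,p["fx"],p["cx"],p["cy"],np.round(p["T"],3).tolist())
    for t in ["press","wheel","handle_mid","crosshead_mid","lock_tip","caddy","mug","tin"]:
        print(t,[(np.round(d["location"],1).tolist(),round(d["conf"],2)) for d in viewer.tip_of(p,t)[:2]])
E
```

```text
pics
{'time_s': 0.0, 'q': array([ 1.22058369e+00,  1.31132701e-01,  1.48925086e+00, -4.48457935e-06,
        1.52299480e+00, -8.54014282e-02]), 'joint_vel': array([ 0.00137242,  0.00055956,  0.00123033, -0.00024864, -0.00143725,
        0.00145299]), 'effort': array([-3.09824587e-03, -5.59863746e+01, -4.91739964e+01,  7.64266681e-02,
        3.58397292e-02, -6.55502140e-05]), 'tcp_pos': array([156.81268283, 578.53030573, 195.52008851]), 'ee_rot': array([-1.32389625, -1.01083154,  1.01333573]), 'force': array([ 0.02064155,  0.51550851, -0.06439791]), 'moment': array([-0.00368223,  0.03586957, -0.03681099]), 'grip_width': 92.54703790615459} 18.8
scene 517.1261827715729 324.6272114352597 247.89200749358534 [[-0.033, 0.778, -0.627, 1321.895], [0.999, 0.034, -0.01, 45.764], [0.013, -0.627, -0.779, 1038.337], [0.0, 0.0, 0.0, 1.0]]
press [([567.2, -78.0, 0.9], 0.95), ([568.2, -76.5, 159.5], 0.57)]
wheel [([570.3, -80.4, 160.8], 0.91)]
handle_mid [([561.4, -127.5, 203.5], 0.69)]
crosshead_mid []
lock_tip [([550.7, 82.0, 226.6], 0.57)]
caddy [([510.9, -329.6, -3.3], 0.96)]
mug [([554.3, 236.9, -1.1], 0.93)]
tin [([741.0, -47.0, 1.2], 0.72)]
top 605.2996339723154 315.763457797862 243.36585801961067 [[0.001, -0.992, 0.123, 450.314], [-1.0, -0.001, 0.001, 26.41], [-0.001, -0.123, -0.992, 1581.175], [0.0, 0.0, 0.0, 1.0]]
press [([567.9, -78.2, 1.9], 0.71)]
wheel [([566.9, -76.7, 163.7], 0.86)]
handle_mid [([556.8, -131.7, 204.4], 0.46), ([565.7, -78.5, 1.8], 0.29)]
crosshead_mid []
lock_tip [([550.5, 74.9, 223.1], 0.65)]
caddy [([513.5, -332.8, 2.9], 0.65)]
mug [([557.6, 238.3, 2.1], 0.8)]
tin [([738.9, -45.8, 1.5], 0.86), ([514.2, -331.3, 1.3], 0.39)]
```

View images.

View pics/scene0.png

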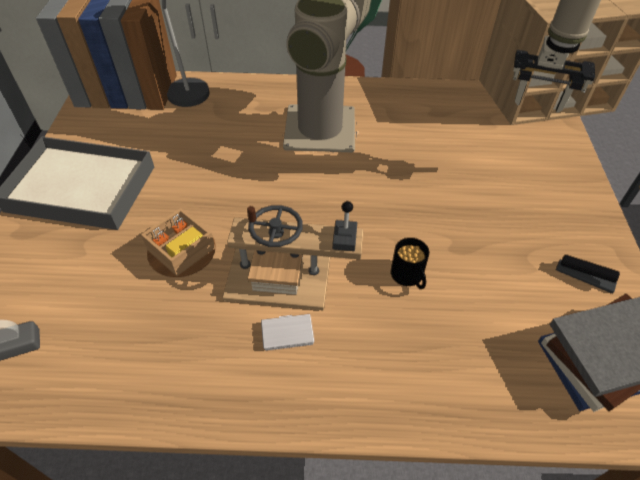

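View pics/top0.png

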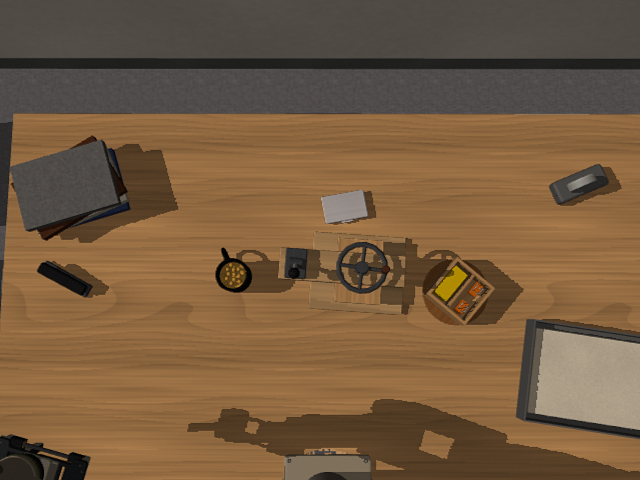

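```bash
cat > h.py <<'E'
from cell import sensors, viewer, bot
import numpy as np
from scipy.spatial.transform import Rotation as R
def px(p,X):
    T=np.array(p["T"]); c=np.linalg.inv(T)@np.append(X,1)
    return np.array([p["fx"]*c[0]/c[2]+p["cx"],p["fy"]*c[1]/c[2]+p["cy"]])
E
python3 - <<'E'
from h import *
s=sensors.sense(); print(np.round(R.from_rotvec(s["ee_rot"]).as_matrix(),3))
p=viewer.read_camera("scene");q=viewer.read_camera("top")
from scipy.optimize import least_squares
for pic in (p,q):
  for t in ("lock_tip","handle_mid","wheel","mug","caddy"):
    m=viewer.silhouettes(pic,t)
    for k in m[:1]:
      ys,xs=np.nonzero(k["mask"]); print(pic is p,t,round(k["conf"],2),len(xs),xs.min(),xs.max(),ys.min(),ys.max(),xs.mean().round(1),ys.mean().round(1))
E
```

```text
[[ 0.262  0.    -0.965]
 [ 0.965  0.     0.262]
 [ 0.    -1.    -0.   ]]
True lock_tip 0.51 203 341 352 201 227 346.4 212.0
True handle_mid 0.47 99 247 254 206 221 250.7 213.5
True wheel 0.65 1251 246 302 205 246 273.2 224.1
True caddy 0.83 3475 142 214 208 276 178.4 244.7
False handle_mid 0.44 56 381 389 266 273 384.9 269.4
False wheel 0.56 1143 336 389 242 293 361.6 266.7
False mug 0.88 1071 215 251 248 293 232.2 274.0
False caddy 0.96 3523 422 494 258 325 455.4 291.6
```

Scene view: handle upright at about (250,213), lever knob at (347,207), leaning towards the robot. Top view: handle at (385,269) and wheel centre at about (361,267). The networks' positions agree with both pictures.

```bash
python3 - <<'E'
from h import *
from scipy.optimize import least_squares
p=viewer.read_camera("scene");q=viewer.read_camera("top")
def tri(a,b,x0): return least_squares(lambda X:np.r_[px(p,X)-a,px(q,X)-b],x0)
for n,a,b,x0 in (("handle",(250.7,213.5),(384.9,269.4),(560,-130,202)),):
    r=tri(a,b,np.array(x0,float)); print(n,r.x.round(1),r.fun.round(1))
t=np.linspace(0,2*np.pi,200)
def bb(pic,c,z):
    P=np.array([px(pic,[c[0]+61*np.cos(a),c[1]+61*np.sin(a),z]) for a in t]); return np.r_[P.min(0),P.max(0)]
print("pred",bb(q,(568,-78),176).round(1),bb(p,(568,-78),176).round(1))
r=least_squares(lambda c:np.r_[(bb(q,c,176)-[335.5,241.5,0,293.5])[[0,1,3]],(bb(p,c,178)-[0,205,302.5,246.5])[[1,2,3]]],[568,-78.]);print("wheel",r.x,r.fun.round(1))
# knob: pixel check
for z in (224.5,):
  for pic,a in ((p,(347,207.5)),(q,(296.,268.))):
    r=least_squares(lambda X:px(pic,[X[0],X[1],z])-a,[550,78.]);print("knob",r.x.round(1))
k=[(d["location"],d["conf"]) for pic in (p,q) for d in viewer.tip_of(pic,"lock_tip")+viewer.tip_of(pic,"handle_mid")+viewer.tip_of(pic,"wheel")]
print(k)
import cv2
f=q["frame"][225:305,270:400,::-1]; cv2.imwrite("pics/c.png",cv2.resize(f,None,fx=6,fy=6,interpolation=2))
E
```

```text
handle [ 560.8 -129.4  204.6] [ 0.  0.  0. -0.]
pred [335.2 241.3 387.6 293.5] [247.1 205.4 302.3 246.8]
wheel [568.10756026 -78.0910204 ] [-0.3 -0.3  0.  -0.1 -0.2 -0.2]
knob [552.1  79.7]
knob [562.1  72.6]
[([549.8, 81.1, 226.6], 0.55), ([739.5, -46.4, -1.5], 0.16), ([560.5, -127.9, 207.9], 0.58), ([568.5, -77.4, 162.3], 0.82), ([549.4, 80.3, 223.3], 0.61), ([556.7, -132.4, 205.4], 0.43), ([565.3, -75.6, 164.1], 0.94)]
```

View pics/c.png

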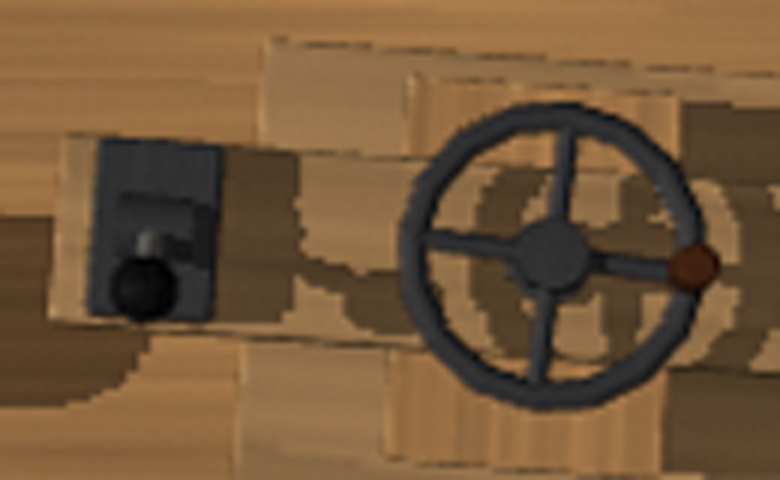

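```bash
python3 -m handwheel '{"travel":[[0,0,1],[0,0,1],[0,0,1],[0.5,-0.8,0.3],[0.5,-0.85,0]],"twist":[[0,0,0],[0,0,0],[0,0,0],[0,0,1],[0,0,1]]}' -0.03 20
```

```text
time_s: 2.4
tcp_pos: [180.5, 537.1, 280.0]
ee_rot: [-1.25, -1.146, 1.15]
force: [0.5, 0.6, 0.1]
grip_width: 57.8
```

The crop shows the handle at the end of a spoke pointing right and the knob leaning to the robot's side. Triangulation puts the wheel axis at (568.1,-78.1) and the handle at (560.8,-129.4), a radius of 51.8 mm. Next I travel to above the handle.

```bash

python3 -m handwheel '{"travel":[[0.57,-1,0],[0.57,-1,0],[0.57,-1,0],[0.57,-1,0],[0.57,-1,0]],"twist":[[0,0,1],[0,0,0],[0,0,0],[0,0,0],[0,0,0]]}'
python3 -m handwheel '{"travel":[[0.57,-1,0],[0.57,-1,0],[0.57,-1,0],[0.57,-1,0],[0.57,-1,0]],"twist":[[0,0,0],[0,0,0],[0,0,0],[0,0,0],[0,0,0]]}'
python3 -m handwheel '{"travel":[[0.57,-1,0],[0.57,-1,0],[0.57,-1,0],[0.57,-1,0],[0.57,-1,0]],"twist":[[0,0,0],[0,0,0],[0,0,0],[0,0,0],[0,0,0]]}'
python3 -m handwheel '{"travel":[[0.57,-1,0],[0.57,-1,0],[0.57,-1,0],[0.57,-1,0],[0.57,-1,0]],"twist":[[0,0,0],[0,0,0],[0,0,0],[0,0,0],[0,0,0]]}'
python3 -m handwheel '{"travel":[[0.57,-1,0],[0.57,-1,0],[0.57,-1,0],[0.57,-1,0],[0,0,0]],"twist":[[0,0,0],[0,0,0],[0,0,0],[0,0,0],[0,0,0]]}'
```

```text
time_s: 2.9
tcp_pos: [253.6, 408.4, 281.5]
ee_rot: [-1.204, -1.221, 1.219]
force: [0.5, -0.2, 0.1]
grip_width: 44.8
time_s: 3.4
tcp_pos: [327.0, 278.2, 282.4]
ee_rot: [-1.204, -1.224, 1.217]
force: [0.6, -0.1, 1.0]
grip_width: 45.2
time_s: 3.9
tcp_pos: [400.5, 147.6, 283.5]
ee_rot: [-1.206, -1.227, 1.215]
force: [0.3, 0.9, -0.4]
grip_width: 45.0
time_s: 4.4
tcp_pos: [474.3, 16.7, 284.7]
ee_rot: [-1.208, -1.229, 1.213]
force: [0.8, -0.0, -0.3]
grip_width: 44.9
time_s: 4.9
tcp_pos: [534.0, -90.9, 284.5]
ee_rot: [-1.211, -1.227, 1.21]
force: [0.6, -0.0, 0.0]
grip_width: 45.3
```

```bash

python3 -m handwheel '{"travel":[[0.53,-0.77,0],[0.53,-0.77,0],[0,0,0],[0,0,-0.8],[0,0,0]],"twist":[[0,0,0],[0,0,0],[0,0,0],[0,0,0],[0,0,0]]}'
python3 - <<'E'
from h import *
import cv2
p=viewer.read_camera("scene");s=sensors.sense();print(s["tcp_pos"],R.from_rotvec(s["ee_rot"]).as_matrix().round(3))
cv2.imwrite("pics/s2.png",cv2.resize(p["frame"][110:270,170:400,::-1],None,fx=3.4,fy=3.4,interpolation=2))
E
```

```text
time_s: 5.4
tcp_pos: [560.5, -128.6, 264.5]
ee_rot: [-1.21, -1.227, 1.209]
force: [-0.1, -0.1, -0.9]
grip_width: 45.5
[ 561.27868621 -128.68213434  266.83523151] [[-0.011  0.014 -1.   ]
 [ 1.     0.003 -0.011]
 [ 0.003 -1.    -0.014]]
```

View pics/s2.png

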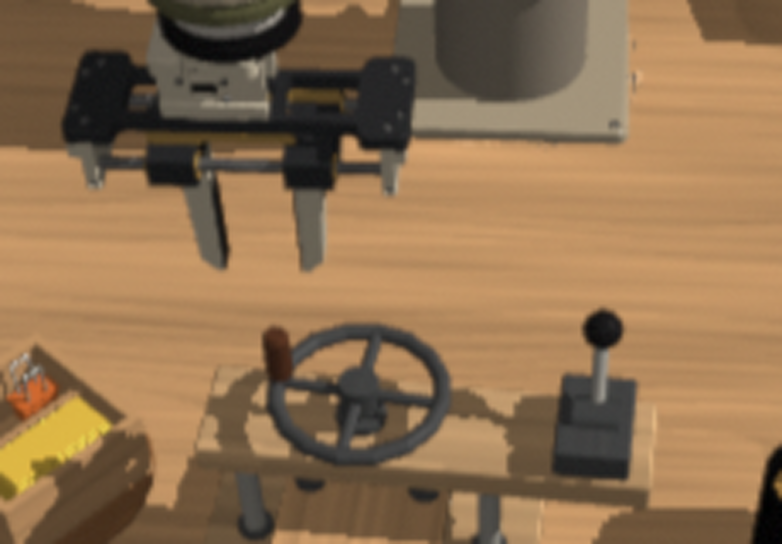

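The gripper sits right over the handle, with jaws at crop (220,265) and (312,268) and the handle at (275,350). I descend and close gently.

```bash

python3 -m handwheel '{"travel":[[0,-0.03,-0.9],[0,0,-0.9],[0,0,-0.7],[0,0,-0.3],[0,0,0]],"twist":[[0,0,0],[0,0,0],[0,0,0],[0,0,0],[0,0,0]]}'
python3 -m handwheel '{"travel":[[0,0,0]],"twist":[[0,0,0]]}'
```

```text
time_s: 5.95
tcp_pos: [562.7, -126.2, 202.7]
ee_rot: [-1.219, -1.237, 1.208]
force: [0.2, -0.3, -0.9]
grip_width: 45.0
time_s: 6.05
tcp_pos: [563.0, -126.0, 204.0]
ee_rot: [-1.219, -1.238, 1.208]
force: [0.3, -0.3, 0.0]
grip_width: 45.1
```

```bash

python3 -m handwheel '{"travel":[[-0.05,-0.06,-0.25],[-0.04,-0.06,-0.25]],"twist":[[0,0,0],[0,0,0]]}'
python3 -m handwheel '{"travel":[[0,0,0]],"twist":[[0,0,0]]}'
```

```text
time_s: 6.25
tcp_pos: [562.4, -129.3, 194.4]
ee_rot: [-1.224, -1.241, 1.207]
force: [-0.3, 0.2, -0.4]
grip_width: 44.9
time_s: 6.35
tcp_pos: [562.0, -129.4, 193.8]
ee_rot: [-1.223, -1.241, 1.207]
force: [-0.6, -0.3, 0.6]
grip_width: 45.3
```

```bash

python3 -m handwheel '{"travel":[[-0.04,0,0],[0,0,0],[0,0,0],[0,0,0]],"twist":[[0,0,0],[0,0,0],[0,0,0],[0,0,0]]}' -1 22
python3 -m handwheel '{"travel":[[0,0,0],[0,0,0]],"twist":[[0,0,0],[0,0,0]]}'
```

```text
time_s: 6.75
tcp_pos: [561.1, -129.8, 194.3]
ee_rot: [-1.224, -1.24, 1.207]
force: [0.6, 0.3, -0.3]
grip_width: 17.6
time_s: 6.95
tcp_pos: [561.2, -129.6, 194.4]
ee_rot: [-1.224, -1.241, 1.206]
force: [-0.9, 0.0, -0.5]
grip_width: 15.6
```

```bash

python3 -m handwheel '{"travel":[[0,0,0]],"twist":[[0,0,0]]}'
python3 - <<'E'
from h import *
import cv2
p=viewer.read_camera("scene");s=sensors.sense();print(s["tcp_pos"],s["grip_width"])
cv2.imwrite("pics/s3.png",cv2.resize(p["frame"][140:260,190:370,::-1],None,fx=4,fy=4,interpolation=2))
E
```

```text
time_s: 7.05
tcp_pos: [561.2, -129.6, 194.3]
ee_rot: [-1.224, -1.241, 1.207]
force: [-0.9, -0.2, -0.5]
grip_width: 15.4
[ 561.15721159 -129.63691265  194.34719808] 15.563699300690779
```

View pics/s3.png

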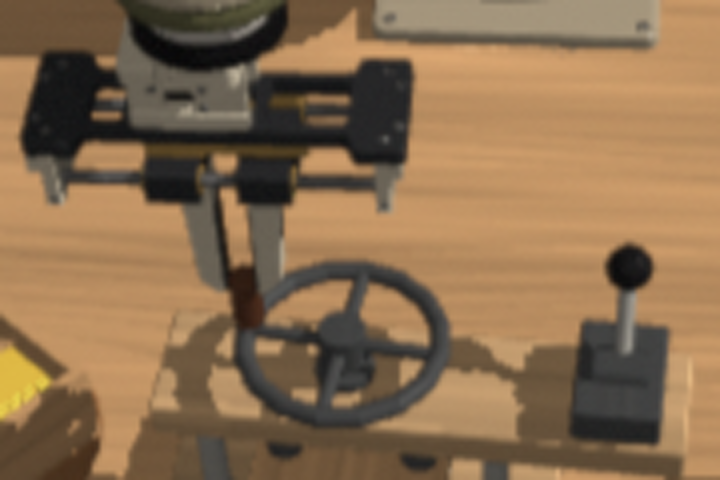

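```bash
python3 - <<'E'
from h import *
p=viewer.read_camera("scene");s=sensors.sense();M=R.from_rotvec(s["ee_rot"]).as_matrix();print(M.round(3))
T=s["tcp_pos"]
f=lambda X:((px(p,X)-[190,140])*4).round(0)
print("tcp",f(T),"front",f(T+[7.5,0,0]),"handle bottom/top",f([561,-129.5,182]),f([561,-129.5,222]))
for n in("scene","top"):
  q=viewer.read_camera(n)
  print([(d["location"],d["conf"]) for d in viewer.tip_of(q,"handle_mid")])
  for m in viewer.silhouettes(q,"handle_mid"):
    ys,xs=np.nonzero(m["mask"]);print(n,m["conf"],len(xs),xs.min(),xs.max(),ys.min(),ys.max())
import cv2
cv2.imwrite("pics/t3.png",cv2.resize(q["frame"][210:330,330:450,::-1],None,fx=5,fy=5,interpolation=2))
E
```

```text
[[-0.014  0.029 -0.999]
 [ 1.    -0.001 -0.014]
 [-0.001 -1.    -0.029]]
tcp [244. 307.] front [243. 317.] handle bottom/top [247. 322.] [240. 272.]
[([561.4, -132.1, 207.0], 0.41)]
scene 0.54 84 248 255 207 220
[([558.5, 239.5, -0.3], 0.21)]
```

View pics/t3.png

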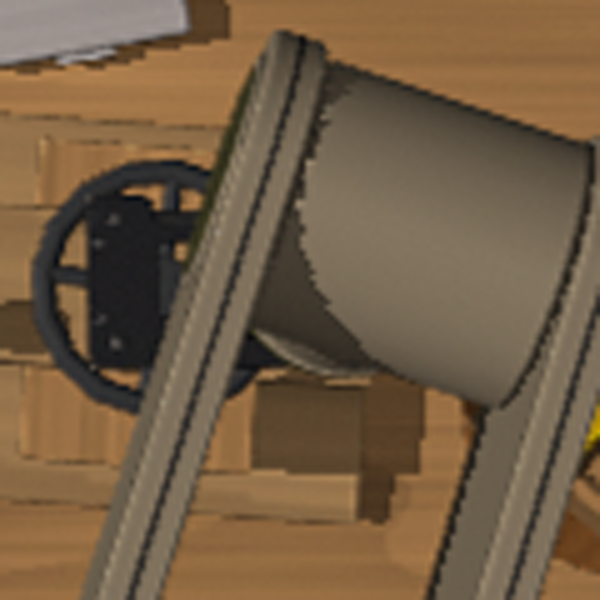

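```bash
python3 - <<'E'
from h import *
import cv2
p=viewer.read_camera("scene")
print("s2 tcp pred",((px(p,[561.3,-128.7,266.8])-[170,110])*3.4).round(0), ((px(p,[568.8,-128.7,266.8])-[170,110])*3.4).round(0))
for y in(-154,-104): print(((px(p,[561.3,y,266.8])-[170,110])*3.4).round(0))
cv2.imwrite("pics/s4.png",cv2.resize(p["frame"][185:235,225:285,::-1],None,fx=12,fy=12,interpolation=cv2.INTER_CUBIC))
s=sensors.sense();print(s["tcp_pos"],s["force"],s["moment"],s["grip_width"],s["time_s"])
E
```

```text
s2 tcp pred [266. 284.] [264. 293.]
[225. 282.]
[306. 285.]
[ 561.13552636 -129.6585778   194.33206828] [-0.10077043 -0.01496926  0.25517677] [ 0.0274615   0.03653199 -0.00917277] 15.577972718705631 7.5
```

View pics/s4.png

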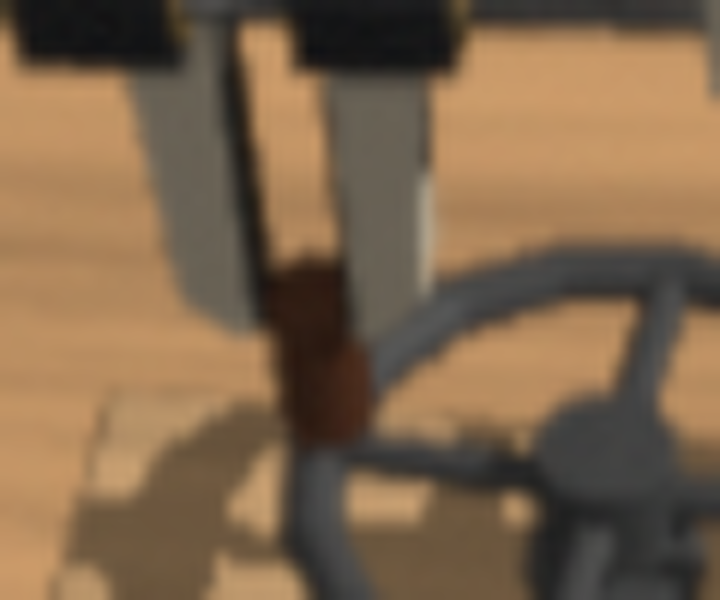

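```bash
python3 - <<'E'
from h import *
import cv2
p=viewer.read_camera("scene");q=viewer.read_camera("top")
a=cv2.imread("pics/scene0.png");b=cv2.imread("pics/top0.png");c=p["frame"][:,:,::-1].copy()
def crop(im,x,y,w,h,pts,pic,k):
    o=cv2.resize(im[y:y+h,x:x+w],None,fx=k,fy=k,interpolation=cv2.INTER_CUBIC)
    for X in pts:
        u=(px(pic,X)-[x,y]+0.5)*k; cv2.circle(o,tuple(int(v) for v in u),3,(0,255,0),1)
    return o
T0=np.array([156.8,578.5,195.5]);d=np.array([.262,.965,0])
P=[T0,T0+46*d,T0-46*d]
s=sensors.sense();t=s["tcp_pos"]
o=[crop(a,500,30,110,80,P,p,3.6),crop(b,0,400,110,80,P,q,3.6),crop(c,225,185,60,50,[t+[0,7.5,0],t-[0,7.5,0],[561,-129.5,182],[561,-129.5,222]],p,7),]
o=[cv2.copyMakeBorder(i,0,350-i.shape[0],0,4,0) for i in o]
im=np.vstack([np.hstack(o[:2]),cv2.copyMakeBorder(o[2],0,0,0,o[0].shape[1]+o[1].shape[1]-o[2].shape[1],0)])
im=im[:,:800];im=cv2.resize(im,None,fx=.85,fy=.85,interpolation=3);cv2.imwrite("pics/cmp.png",im);print(im.shape)
E
```

```text
(595, 680, 3)
```

View pics/cmp.png

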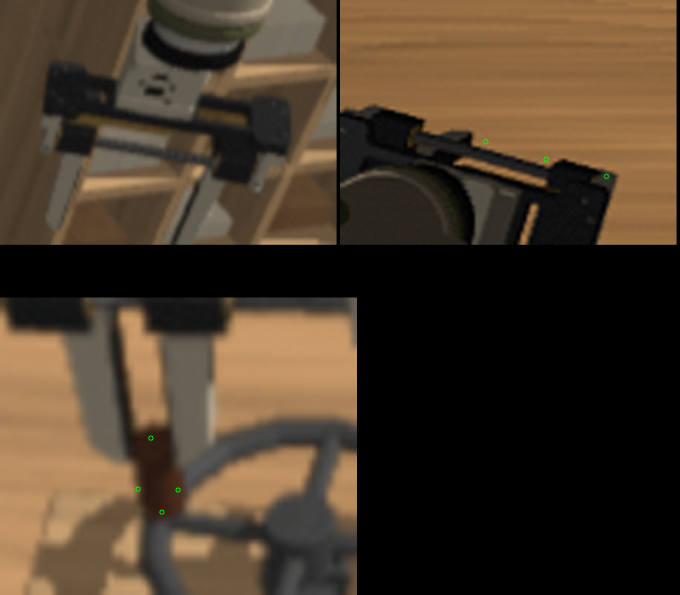

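The picture shows the finger tips about 5 px up and back of where the reported TCP projects, and the jaw width (15.6 mm against an 18 mm handle) suggests an off-centre chord grip. I reopen, move 12 mm in +x and close again to see whether the width becomes 18.

```bash

python3 -m handwheel '{"travel":[[0,0,0],[0,0,0],[0,0,0]],"twist":[[0,0,0],[0,0,0],[0,0,0]]}' -0.3 12
python3 -m handwheel '{"travel":[[0.24,0,0],[0.24,0,0],[0,0,0]],"twist":[[0,0,0],[0,0,0],[0,0,0]]}'
python3 -m handwheel '{"travel":[[0,0,0],[0,0,0],[0,0,0],[0,0,0],[0,0,0]],"twist":[[0,0,0],[0,0,0],[0,0,0],[0,0,0],[0,0,0]]}' -1 12
python3 - <<'E'
from h import *
p=viewer.read_camera("scene");print(sensors.sense()["grip_width"])
for m in viewer.silhouettes(p,"handle_mid"):
    ys,xs=np.nonzero(m["mask"]);print(m["conf"],len(xs),xs.min(),xs.max(),ys.min(),ys.max())
import cv2
cv2.imwrite("pics/s5.png",cv2.resize(p["frame"][185:235,225:285,::-1],None,fx=10,fy=10,interpolation=cv2.INTER_CUBIC))
E
```

```text
time_s: 7.9
tcp_pos: [561.2, -129.7, 194.5]
ee_rot: [-1.224, -1.241, 1.207]
force: [-0.9, 0.1, -0.6]
grip_width: 31.3
time_s: 8.2
tcp_pos: [574.4, -129.8, 194.7]
ee_rot: [-1.225, -1.241, 1.206]
force: [-0.5, 0.1, 0.1]
grip_width: 33.0
time_s: 8.7
tcp_pos: [574.6, -129.5, 194.4]
ee_rot: [-1.224, -1.241, 1.206]
force: [0.1, -0.7, -0.5]
grip_width: 1.3
0.6278005455299027
```

View pics/s5.png

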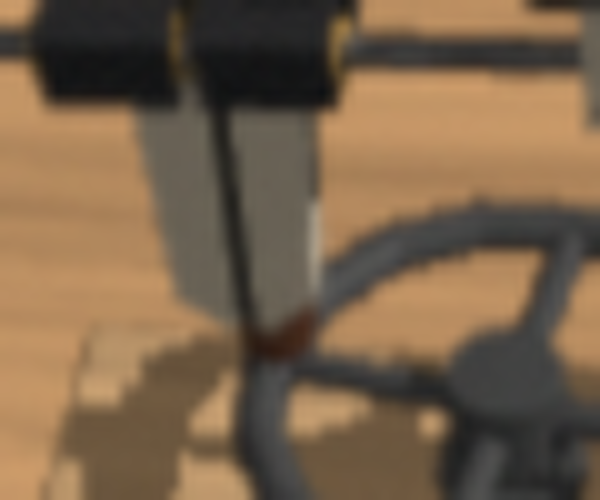

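The jaws closed fully on nothing, now in front of the handle. So the original x was right, and the tips may instead sit higher than reported. The closed fingers are over the rim (top at 182), so I probe down gently to calibrate z.

```bash

python3 -m handwheel '{"travel":[[0,0,-0.16]],"twist":[[0,0,0]]}' | egrep 'pos|for'
python3 -m handwheel '{"travel":[[0,0,-0.16]],"twist":[[0,0,0]]}'| egrep 'pos|for'
python3 -m handwheel '{"travel":[[0,0,-0.1]],"twist":[[0,0,0]]}'| egrep 'pos|for'
python3 -m handwheel '{"travel":[[0,0,-0.06]],"twist":[[0,0,0]]}'| egrep 'pos|for'
python3 -m handwheel '{"travel":[[0,0,-0.06]],"twist":[[0,0,0]]}'| egrep 'pos|for'
python3 -m handwheel '{"travel":[[0,0,-0.06]],"twist":[[0,0,0]]}'| egrep 'pos|for'
```

```text
tcp_pos: [574.9, -129.7, 191.0]
force: [-0.9, -0.3, -0.6]
tcp_pos: [574.9, -129.8, 186.7]
force: [0.8, 1.6, -0.3]
tcp_pos: [574.8, -129.8, 183.6]
force: [-0.2, 0.8, 0.8]
tcp_pos: [574.6, -129.8, 181.6]
force: [0.4, -0.2, 0.6]
tcp_pos: [574.6, -129.8, 179.8]
force: [0.7, -0.9, 1.0]
tcp_pos: [574.6, -129.8, 178.2]
force: [0.7, -0.2, 0.1]
```

```bash
for i in 1; do
python3 -m handwheel '{"travel":[[0,0,-0.1]],"twist":[[0,0,0]]}' | egrep 'pos|for'
python3 -m handwheel '{"travel":[[0,0,-0.1]],"twist":[[0,0,0]]}'| egrep 'pos|for'
python3 -m handwheel '{"travel":[[0,0,-0.08]],"twist":[[0,0,0]]}'| egrep 'pos|for'
done
python3 - <<'E'
from h import *
p=viewer.read_camera("scene")
import cv2
cv2.imwrite("pics/s6.png",cv2.resize(p["frame"][185:235,225:285,::-1],None,fx=10,fy=10,interpolation=cv2.INTER_CUBIC))
E
```

```text
tcp_pos: [574.6, -129.8, 175.7]
force: [1.1, 1.1, -0.7]
tcp_pos: [574.7, -129.8, 173.0]
force: [0.2, 0.5, 0.7]
tcp_pos: [574.7, -129.8, 170.7]
force: [0.8, 0.2, 0.5]
```

View pics/s6.png

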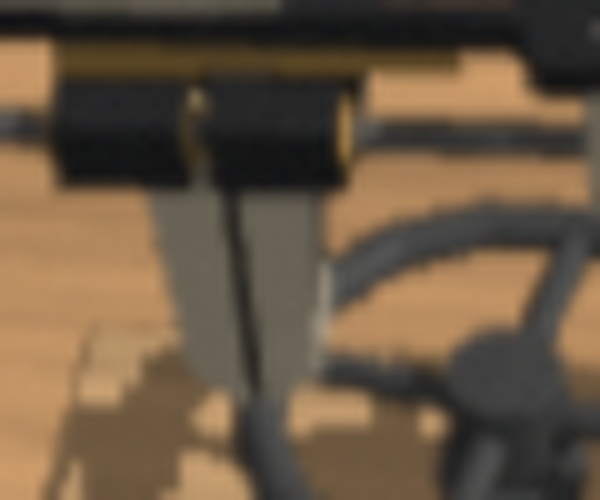

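The fingers now hide the handle and their tips end just above the rim at about crop (265,395). I continue the probe.

```bash
for i in 1; do
python3 -m handwheel '{"travel":[[0,0,-0.08]],"twist":[[0,0,0]]}' | egrep 'pos|for'
python3 -m handwheel '{"travel":[[0,0,-0.08]],"twist":[[0,0,0]]}'| egrep 'pos|for'
python3 -m handwheel '{"travel":[[0,0,-0.08]],"twist":[[0,0,0]]}'| egrep 'pos|for'
python3 -m handwheel '{"travel":[[0,0,-0.06]],"twist":[[0,0,0]]}'| egrep 'pos|for'
done
```

```text
tcp_pos: [574.6, -129.8, 168.4]
force: [0.4, -0.4, 0.9]
tcp_pos: [574.5, -129.8, 166.2]
force: [0.6, 1.1, 0.5]
tcp_pos: [574.6, -129.8, 164.1]
force: [0.8, -0.1, 0.9]
tcp_pos: [574.5, -129.8, 162.3]
force: [0.8, -0.2, -0.5]
```

```bash
for i in 1; do
python3 -m handwheel '{"travel":[[0,0,-0.06]],"twist":[[0,0,0]]}' | egrep 'pos|for'
python3 -m handwheel '{"travel":[[0,0,-0.06]],"twist":[[0,0,0]]}'| egrep 'pos|for'
python3 -m handwheel '{"travel":[[0,0,-0.06]],"twist":[[0,0,0]]}'| egrep 'pos|for'
done
```

```text
tcp_pos: [574.6, -129.8, 160.7]
force: [0.5, 0.0, 0.1]
tcp_pos: [574.8, -130.0, 159.6]
force: [0.0, 0.4, 9.4]
tcp_pos: [575.7, -130.1, 159.5]
force: [-1.0, 2.5, 10.6]
```

Contact comes at a reported z of 159.7 with the rim at 182, so the tips are really about 22 mm higher than reported. That matches the images. I lift off, reopen and relocate the handle.

```bash

python3 -m handwheel '{"travel":[[0,0,0.95],[0,0,0.95],[-0.6,0,0],[0,0,0]],"twist":[[0,0,0],[0,0,0],[0,0,0],[0,0,0]]}' -0.2 20
python3 - <<'E'
from h import *
from scipy.optimize import least_squares
p=viewer.read_camera("scene");print(sensors.sense()["tcp_pos"])
print([(d["location"],d["conf"]) for d in viewer.tip_of(p,"handle_mid")])
for m in viewer.silhouettes(p,"handle_mid"):
    ys,xs=np.nonzero(m["mask"]);print(m["conf"],len(xs),xs.min(),xs.max(),ys.min(),ys.max(),xs.mean(),ys.mean())
    a=[xs.mean(),ys.mean()]
    def f(v):
        th=v[0];return px(p,[568.1+52*np.cos(th),-78.1+52*np.sin(th),203.5])-a
    r=least_squares(f,[-1.7]);print(np.degrees(r.x),r.fun,568.1+52*np.cos(r.x),-78.1+52*np.sin(r.x))
E
```

```text
time_s: 10.85
tcp_pos: [559.8, -129.9, 207.9]
ee_rot: [-1.226, -1.242, 1.206]
force: [0.6, -0.3, -0.1]
grip_width: 27.7
[ 560.7528806  -129.99764241  208.30056161]
[([556.2, -130.1, 204.5], 0.55)]
0.69 117 248 256 204 219 251.87179487179486 211.23931623931625
[-106.83777934] [0.05156362 0.03015689] [553.0375258] [-127.87069289]
```

```bash

python3 -m handwheel '{"travel":[[-0.26,0.04,0],[0,0,-0.7],[0,0,-0.6],[0,0,0]],"twist":[[0,0,0],[0,0,0],[0,0,0],[0,0,0]]}' -0.2 20
python3 -m handwheel '{"travel":[[0,0,-0.2]],"twist":[[0,0,0]]}'
```

```text
time_s: 11.4
tcp_pos: [553.2, -128.3, 171.8]
ee_rot: [-1.223, -1.241, 1.207]
force: [-0.3, 0.5, -0.7]
grip_width: 37.2
time_s: 11.5
tcp_pos: [553.4, -128.3, 167.0]
ee_rot: [-1.224, -1.241, 1.207]
force: [0.0, -1.3, -0.2]
grip_width: 37.5
```

```bash

python3 -m handwheel '{"travel":[[0.03,0,0],[0,0,0],[0,0,0],[0,0,0]],"twist":[[0,0,0],[0,0,0],[0,0,0],[0,0,0]]}' -1 20
python3 -m handwheel '{"travel":[[0,0,0],[0,0,0]],"twist":[[0,0,0],[0,0,0]]}'
```

```text
time_s: 11.9
tcp_pos: [554.0, -128.4, 166.7]
ee_rot: [-1.223, -1.241, 1.207]
force: [0.8, -0.6, -3.5]
grip_width: 17.1
time_s: 12.1
tcp_pos: [554.0, -128.5, 166.7]
ee_rot: [-1.223, -1.24, 1.207]
force: [-0.1, -0.5, -2.9]
grip_width: 17.4
```

```bash
cat > plan.py <<'E'
from h import *
import sys
n,step=int(sys.argv[1]),float(sys.argv[2]); C=np.array([568.1,-78.1])
s=sensors.sense(); t=s["tcp_pos"]; d=t[:2]-C; a=np.arctan2(d[1],d[0]); e=np.array([np.cos(a),np.sin(a)]); f=s["force"][:2]
print("t",s["time_s"],"ang %.1f r %.1f z %.1f"%(np.degrees(a),np.hypot(*d),t[2]),"Frad %.1f Ftan(cw) %.1f"%(f@e,f@[e[1],-e[0]]),"w %.1f"%s["grip_width"])
pos=t[:2]; RR=float(sys.argv[3]) if len(sys.argv)>3 else 52
for k in range(n):
    b=a-np.radians(step*(k+1)); q=C+RR*np.array([np.cos(b),np.sin(b)]); v=(q-pos)/25; print(np.round(v,2).tolist(),end=" "); pos=q
print()
E
python3 plan.py 9 10
```

```text
t 12.1 ang -105.7 r 52.3 z 166.7 Frad 0.5 Ftan(cw) -0.0 w 17.4
[-0.34, 0.14] [-0.31, 0.19] [-0.27, 0.24] [-0.23, 0.28] [-0.18, 0.32] [-0.12, 0.34] [-0.06, 0.36] [0.0, 0.36] [0.07, 0.36]
```

```bash

python3 -m handwheel '{"travel":[[-0.34,0.14,0]],"twist":[[0,0,0]]}' >/dev/null; python3 plan.py 0 10
python3 -m handwheel '{"travel":[[-0.31,0.19,0]],"twist":[[0,0,0]]}'>/dev/null; python3 plan.py 0 10
python3 -m handwheel '{"travel":[[-0.27,0.24,0]],"twist":[[0,0,0]]}'>/dev/null; python3 plan.py 4 10
python3 -m handwheel '{"travel":[[-0.23,0.28,0]],"twist":[[0,0,0]]}'>/dev/null; python3 plan.py 4 10
```

```text
t 12.2 ang -115.4 r 52.5 z 166.7 Frad 2.8 Ftan(cw) 0.2 w 17.8

t 12.3 ang -125.9 r 52.8 z 166.7 Frad 0.5 Ftan(cw) -0.9 w 17.6

t 12.4 ang -136.7 r 53.1 z 166.7 Frad -1.4 Ftan(cw) -0.7 w 17.6
[-0.19, 0.32] [-0.17, 0.32] [-0.11, 0.34] [-0.05, 0.36] 
t 12.5 ang -147.7 r 53.5 z 166.6 Frad -3.5 Ftan(cw) -0.6 w 17.6
[-0.12, 0.35] [-0.11, 0.35] [-0.05, 0.36] [0.02, 0.36]
```

```bash

python3 -m handwheel '{"travel":[[-0.11,0.34,0]],"twist":[[0,0,0]]}' >/dev/null; python3 plan.py 0 10
python3 -m handwheel '{"travel":[[-0.08,0.35,0]],"twist":[[0,0,0]]}'>/dev/null; python3 plan.py 0 10
python3 -m handwheel '{"travel":[[-0.02,0.36,0]],"twist":[[0,0,0]]}'>/dev/null; python3 plan.py 0 10
python3 -m handwheel '{"travel":[[0.04,0.36,0]],"twist":[[0,0,0]]}'>/dev/null; python3 plan.py 9 10
```

```text
t 12.6 ang -158.3 r 53.0 z 166.7 Frad 6.9 Ftan(cw) -0.1 w 17.7

t 12.7 ang -169.0 r 53.5 z 166.7 Frad 1.6 Ftan(cw) -0.2 w 17.5

t 12.8 ang -179.8 r 53.6 z 166.7 Frad -1.4 Ftan(cw) 0.4 w 17.5

t 12.9 ang 169.3 r 53.7 z 166.7 Frad -1.9 Ftan(cw) -0.4 w 17.6
[0.16, 0.34] [0.16, 0.33] [0.21, 0.29] [0.26, 0.25] [0.3, 0.2] [0.33, 0.15] [0.35, 0.09] [0.36, 0.03] [0.36, -0.04]
```

```bash

python3 -m handwheel '{"travel":[[0.12,0.35,0]],"twist":[[0,0,0]]}' >/dev/null; python3 plan.py 0 10
python3 -m handwheel '{"travel":[[0.17,0.32,0]],"twist":[[0,0,0]]}'>/dev/null; python3 plan.py 0 10
python3 -m handwheel '{"travel":[[0.22,0.29,0]],"twist":[[0,0,0]]}'>/dev/null; python3 plan.py 0 10
python3 -m handwheel '{"travel":[[0.27,0.25,0]],"twist":[[0,0,0]]}'>/dev/null; python3 plan.py 9 10 53
```

```text
t 13.0 ang 158.2 r 53.5 z 166.7 Frad -1.8 Ftan(cw) -0.3 w 17.7

t 13.1 ang 147.3 r 53.4 z 166.7 Frad -2.9 Ftan(cw) -0.7 w 17.0

t 13.2 ang 136.4 r 53.4 z 166.6 Frad -6.6 Ftan(cw) -0.7 w 17.3

t 13.3 ang 125.6 r 53.2 z 166.6 Frad -8.0 Ftan(cw) -0.7 w 17.8
[0.32, 0.18] [0.35, 0.13] [0.36, 0.07] [0.37, 0.0] [0.36, -0.06] [0.35, -0.12] [0.32, -0.18] [0.29, -0.23] [0.24, -0.28]
```

```bash

python3 -m handwheel '{"travel":[[0.34,0.14,0]],"twist":[[0,0,0]]}' >/dev/null; python3 plan.py 0 10
python3 -m handwheel '{"travel":[[0.35,0.10,0]],"twist":[[0,0,0]]}'>/dev/null; python3 plan.py 0 10
python3 -m handwheel '{"travel":[[0.36,0.04,0]],"twist":[[0,0,0]]}'>/dev/null; python3 plan.py 9 10 52
```

```text
t 13.4 ang 114.6 r 52.5 z 166.6 Frad 1.5 Ftan(cw) -0.0 w 17.6

t 13.5 ang 103.6 r 52.4 z 166.6 Frad -2.2 Ftan(cw) 0.2 w 17.9

t 13.6 ang 93.8 r 52.3 z 166.3 Frad -2.3 Ftan(cw) -9.5 w 17.3
[0.36, -0.02] [0.36, -0.07] [0.34, -0.13] [0.31, -0.19] [0.27, -0.24] [0.23, -0.28] [0.17, -0.32] [0.12, -0.34] [0.06, -0.36]
```

Drive onset is between 103.6° and 93.8°, where the tangential force jumps to -9.5 N; call it about 98°. The target is the handle back at about 98° after one clockwise turn. I firm the grip to 28 N and continue.

```bash

python3 -m handwheel '{"travel":[[0.36,-0.02,0],[0.36,-0.07,0.01]],"twist":[[0,0,0],[0,0,0]]}' -1 28 >/dev/null; python3 plan.py 0 10
python3 -m handwheel '{"travel":[[0.35,-0.13,0]],"twist":[[0,0,0]]}'>/dev/null; python3 plan.py 9 10 52
```

```text
t 13.8 ang 76.0 r 51.9 z 166.3 Frad -3.5 Ftan(cw) -11.4 w 17.3

t 13.9 ang 66.9 r 51.6 z 166.2 Frad -3.8 Ftan(cw) -11.6 w 17.5
[0.33, -0.16] [0.29, -0.22] [0.24, -0.27] [0.19, -0.31] [0.14, -0.34] [0.07, -0.35] [0.01, -0.36] [-0.05, -0.36] [-0.11, -0.34]
```

```bash

python3 -m handwheel '{"travel":[[0.32,-0.17,0],[0.28,-0.23,0.01]],"twist":[[0,0,0],[0,0,0]]}' >/dev/null; python3 plan.py 0 10
python3 -m handwheel '{"travel":[[0.24,-0.28,0],[0.18,-0.32,0.01]],"twist":[[0,0,0],[0,0,0]]}'>/dev/null; python3 plan.py 9 10 51.5
```

```text
t 14.1 ang 49.5 r 51.0 z 166.2 Frad -4.0 Ftan(cw) -12.2 w 17.0

t 14.3 ang 32.5 r 50.3 z 166.3 Frad -0.5 Ftan(cw) -11.2 w 17.8
[0.21, -0.29] [0.11, -0.34] [0.05, -0.36] [-0.02, -0.36] [-0.08, -0.35] [-0.14, -0.33] [-0.19, -0.3] [-0.24, -0.26] [-0.28, -0.22]
```

```bash
sed -i 's/568.1,-78.1/566.5,-78.0/' plan.py
python3 -m handwheel '{"travel":[[0.15,-0.33,0],[0.10,-0.35,0.01]],"twist":[[0,0,0],[0,0,0]]}' >/dev/null; python3 plan.py 0 10
python3 -m handwheel '{"travel":[[0.04,-0.36,0],[-0.02,-0.36,0.01]],"twist":[[0,0,0],[0,0,0]]}'>/dev/null; python3 plan.py 9 10 52
```

```text
t 14.5 ang 15.9 r 51.6 z 166.2 Frad -5.0 Ftan(cw) -11.2 w 18.0

t 14.7 ang 1.2 r 51.0 z 166.5 Frad -1.4 Ftan(cw) -10.6 w 17.2
[0.02, -0.36] [-0.09, -0.35] [-0.15, -0.33] [-0.2, -0.3] [-0.25, -0.26] [-0.29, -0.21] [-0.33, -0.16] [-0.35, -0.1] [-0.36, -0.04]
```

```bash

python3 -m handwheel '{"travel":[[-0.03,-0.38,0],[-0.09,-0.37,0.01]],"twist":[[0,0,0],[0,0,0]]}' >/dev/null; python3 plan.py 0 10
python3 -m handwheel '{"travel":[[-0.14,-0.36,0],[-0.19,-0.33,0.01]],"twist":[[0,0,0],[0,0,0]]}'>/dev/null; python3 plan.py 9 10 52
```

```text
t 14.9 ang -14.1 r 50.9 z 166.4 Frad -2.5 Ftan(cw) -10.8 w 17.3

t 15.1 ang -29.5 r 50.5 z 166.6 Frad -0.4 Ftan(cw) -11.4 w 17.3
[-0.15, -0.33] [-0.25, -0.26] [-0.3, -0.21] [-0.33, -0.16] [-0.35, -0.1] [-0.36, -0.03] [-0.36, 0.03] [-0.35, 0.09] [-0.33, 0.15]
```

```bash

python3 -m handwheel '{"travel":[[-0.20,-0.34,0],[-0.25,-0.29,0.01]],"twist":[[0,0,0],[0,0,0]]}' >/dev/null; python3 plan.py 0 10
python3 -m handwheel '{"travel":[[-0.29,-0.25,0],[-0.32,-0.20,0.01]],"twist":[[0,0,0],[0,0,0]]}'>/dev/null; python3 plan.py 9 10 51.5
```

```text
t 15.3 ang -45.3 r 50.7 z 166.4 Frad -3.7 Ftan(cw) -10.8 w 17.4

t 15.5 ang -60.9 r 50.5 z 166.6 Frad -1.4 Ftan(cw) -11.5 w 17.5
[-0.31, -0.18] [-0.35, -0.09] [-0.36, -0.03] [-0.36, 0.04] [-0.35, 0.1] [-0.32, 0.16] [-0.29, 0.21] [-0.25, 0.26] [-0.2, 0.3]
```

```bash

python3 -m handwheel '{"travel":[[-0.36,-0.14,0],[-0.38,-0.08,0.01]],"twist":[[0,0,0],[0,0,0]]}' >/dev/null; python3 plan.py 0 10
python3 -m handwheel '{"travel":[[-0.39,-0.02,0],[-0.38,0.05,0.01]],"twist":[[0,0,0],[0,0,0]]}'>/dev/null; python3 plan.py 9 10 51.5
```

```text
t 15.7 ang -77.2 r 50.3 z 166.9 Frad 2.5 Ftan(cw) -11.5 w 17.9

t 15.9 ang -93.8 r 50.4 z 167.1 Frad 3.4 Ftan(cw) -10.9 w 17.8
[-0.36, 0.01] [-0.34, 0.12] [-0.31, 0.17] [-0.28, 0.22] [-0.24, 0.27] [-0.19, 0.31] [-0.13, 0.33] [-0.07, 0.35] [-0.01, 0.36]
```

```bash

python3 -m handwheel '{"travel":[[-0.38,0.07,0],[-0.37,0.13,0]],"twist":[[0,0,0],[0,0,0]]}' >/dev/null; python3 plan.py 0 10
python3 -m handwheel '{"travel":[[-0.34,0.19,0],[-0.30,0.24,0]],"twist":[[0,0,0],[0,0,0]]}'>/dev/null; python3 plan.py 9 10 51.5
```

```text
t 16.1 ang -110.5 r 50.9 z 166.8 Frad -0.9 Ftan(cw) -10.4 w 17.4

t 16.3 ang -126.5 r 50.9 z 166.9 Frad 3.1 Ftan(cw) -11.6 w 17.7
[-0.28, 0.22] [-0.22, 0.28] [-0.17, 0.32] [-0.11, 0.34] [-0.05, 0.36] [0.01, 0.36] [0.07, 0.35] [0.13, 0.33] [0.19, 0.31]
```

```bash

python3 -m handwheel '{"travel":[[-0.28,0.28,0],[-0.22,0.32,0]],"twist":[[0,0,0],[0,0,0]]}' >/dev/null; python3 plan.py 0 10
python3 -m handwheel '{"travel":[[-0.17,0.35,0],[-0.11,0.37,0]],"twist":[[0,0,0],[0,0,0]]}'>/dev/null; python3 plan.py 9 10 51.5
```

```text
t 16.5 ang -142.5 r 50.9 z 167.0 Frad 3.8 Ftan(cw) -10.9 w 17.9

t 16.7 ang -157.6 r 50.8 z 167.1 Frad 8.2 Ftan(cw) -11.8 w 17.4
[-0.13, 0.33] [-0.05, 0.36] [0.02, 0.36] [0.08, 0.35] [0.14, 0.33] [0.19, 0.3] [0.24, 0.26] [0.29, 0.22] [0.32, 0.17]
```

```bash

python3 -m handwheel '{"travel":[[-0.09,0.37,0],[-0.03,0.38,0]],"twist":[[0,0,0],[0,0,0]]}' >/dev/null; python3 plan.py 0 10
python3 -m handwheel '{"travel":[[0.02,0.38,0],[0.08,0.37,0]],"twist":[[0,0,0],[0,0,0]]}'>/dev/null; python3 plan.py 9 10 51.5
```

```text
t 16.9 ang -172.6 r 51.3 z 166.9 Frad 6.7 Ftan(cw) -11.6 w 17.6

t 17.1 ang 172.2 r 51.3 z 166.8 Frad 10.6 Ftan(cw) -11.6 w 17.7
[0.07, 0.35] [0.14, 0.33] [0.19, 0.3] [0.24, 0.26] [0.29, 0.22] [0.32, 0.16] [0.34, 0.11] [0.36, 0.04] [0.36, -0.02]
```

```bash

python3 -m handwheel '{"travel":[[0.03,0.38,0],[0.12,0.36,0]],"twist":[[0,0,0],[0,0,0]]}' >/dev/null; python3 plan.py 0 10
python3 -m handwheel '{"travel":[[0.16,0.36,0],[0.21,0.32,0]],"twist":[[0,0,0],[0,0,0]]}'>/dev/null; python3 plan.py 9 10 52
```

```text
t 17.3 ang 156.4 r 52.0 z 166.7 Frad -0.6 Ftan(cw) -11.0 w 17.1

t 17.5 ang 139.4 r 52.1 z 166.6 Frad -1.1 Ftan(cw) -11.0 w 17.4
[0.26, 0.25] [0.3, 0.2] [0.33, 0.15] [0.35, 0.09] [0.36, 0.03] [0.36, -0.04] [0.35, -0.1] [0.33, -0.16] [0.29, -0.21]
```

```bash

python3 -m handwheel '{"travel":[[0.27,0.26,0],[0.31,0.21,0]],"twist":[[0,0,0],[0,0,0]]}' >/dev/null; python3 plan.py 0 10
python3 -m handwheel '{"travel":[[0.34,0.15,0],[0.36,0.08,0]],"twist":[[0,0,0],[0,0,0]]}'>/dev/null; python3 plan.py 2 10 52
python3 - <<'E'
from h import *
p=viewer.read_camera("scene");t=sensors.sense()["tcp_pos"]
print(t,[(d["location"],d["conf"]) for d in viewer.tip_of(p,"handle_mid")])
E
```

```text
t 17.7 ang 121.9 r 51.9 z 166.4 Frad 4.2 Ftan(cw) -11.2 w 17.3

t 17.9 ang 104.0 r 51.9 z 166.4 Frad 4.4 Ftan(cw) -11.4 w 17.4
[0.36, 0.06] [0.36, -0.01] 
[555.11585687 -27.44895479 166.4118225 ] [([556.9, -27.3, 204.9], 0.49)]
```

```bash

python3 -m handwheel '{"travel":[[0.22,0.02,0],[0.02,0,0]],"twist":[[0,0,0],[0,0,0]]}' >/dev/null; python3 plan.py 1 10 52
```

```text
t 18.2 ang 97.9 r 52.0 z 166.4 Frad -0.6 Ftan(cw) -4.2 w 17.2
[0.36, 0.02]
```

```bash

python3 -m handwheel '{"travel":[[0,0,0],[0,0,0],[0,0,0]],"twist":[[0,0,0],[0,0,0],[0,0,0]]}' -0.3 20
python3 -m handwheel '{"travel":[[0,0,0.6],[0,0,0.9],[0,0,0.9],[0,0,0]],"twist":[[0,0,0],[0,0,0],[0,0,0],[0,0,0]]}'
python3 - <<'E'
from h import *
p=viewer.read_camera("scene")
for d in viewer.tip_of(p,"handle_mid")+viewer.tip_of(p,"lock_tip"): print(d["location"],d["conf"])
E
```

```text
time_s: 18.5
tcp_pos: [561.3, -26.6, 167.2]
ee_rot: [-1.209, -1.211, 1.226]
force: [0.5, -0.4, -1.0]
grip_width: 31.8
time_s: 18.9
tcp_pos: [561.7, -26.4, 232.3]
ee_rot: [-1.21, -1.213, 1.225]
force: [0.4, -0.1, 0.1]
grip_width: 32.6
[562.4, -25.6, 202.1] 0.5
[549.4, 81.7, 227.9] 0.44
```

```bash

python3 -m handwheel '{"travel":[[-0.42,0.85,0],[-0.42,0.85,0],[-0.42,0.85,0],[-0.42,0.85,0],[-0.42,0.85,0]],"twist":[[0,0,0],[0,0,0],[0,0,0],[0,0,0],[0,0,0]]}' -1 20
python3 -m handwheel '{"travel":[[0,0,0],[0,0,-0.9],[0,0,-0.9],[0,0,0]],"twist":[[0,0,0],[0,0,0],[0,0,0],[0,0,0]]}'
```

```text
time_s: 19.55
tcp_pos: [502.3, 80.5, 219.6]
ee_rot: [-1.2, -1.196, 1.229]
force: [-0.0, -0.4, 0.3]
grip_width: 0.7
time_s: 19.95
tcp_pos: [499.5, 82.2, 169.8]
ee_rot: [-1.194, -1.196, 1.235]
force: [-0.4, -0.7, -0.2]
grip_width: 0.8
```

```bash

python3 -m handwheel '{"travel":[[0,-0.05,0.6],[0.5,0,0.05],[0.5,0,0],[0,0,0]],"twist":[[0,0,0],[0,0,0],[0,0,0],[0,0,0]]}'
python3 -m handwheel '{"travel":[[0.4,0,0],[0.4,0,0],[0.4,0,0]],"twist":[[0,0,0],[0,0,0],[0,0,0]]}'
python3 -m handwheel '{"travel":[[0.4,0,0.02],[0.4,0,0]],"twist":[[0,0,0],[0,0,0]]}'
```

```text
time_s: 20.35
tcp_pos: [526.2, 79.0, 192.0]
ee_rot: [-1.196, -1.195, 1.233]
force: [-0.6, -0.7, -0.6]
grip_width: 0.8
time_s: 20.65
tcp_pos: [557.2, 78.1, 197.1]
ee_rot: [-1.199, -1.197, 1.232]
force: [-1.6, -0.3, 1.2]
grip_width: 0.8
time_s: 20.85
tcp_pos: [578.4, 77.7, 198.7]
ee_rot: [-1.199, -1.196, 1.232]
force: [-0.0, -0.6, -0.5]
grip_width: 0.6
```

```bash

python3 -m handwheel '{"travel":[[-0.1,0,-0.4],[0.2,0,-0.05],[0.25,0,-0.02],[0.2,0,-0.02]],"twist":[[0,0,0],[0,0,0],[0,0,0],[0,0,0]]}'
python3 -m handwheel '{"travel":[[0.15,0,-0.02]],"twist":[[0,0,0]]}'
python3 - <<'E'
from h import *
p=viewer.read_camera("scene")
for d in viewer.tip_of(p,"lock_tip"): print(d["location"],d["conf"])
E
```

```text
time_s: 21.25
tcp_pos: [584.1, 77.5, 186.4]
ee_rot: [-1.185, -1.181, 1.242]
force: [-39.1, -1.4, 26.2]
grip_width: 0.3
time_s: 21.35
tcp_pos: [583.3, 77.5, 186.7]
ee_rot: [-1.178, -1.174, 1.247]
force: [-23.1, -1.6, 14.5]
grip_width: 0.7
[607.1, 76.3, 226.4] 0.7
```

```bash

python3 -m handwheel '{"travel":[[-0.6,0,0],[-0.8,0,0],[-0.8,0,0.2],[-0.5,0,0.9],[0,0,0.9]],"twist":[[0,0,0],[0,0,0],[0,0,0],[0,0,0],[0,0,0]]}'
python3 -m handwheel '{"travel":[[-0.5,0,0.9],[-0.5,0,0.5],[0,0,0],[0,0,0],[0,0,0]],"twist":[[0,0,0],[0,0,0],[0,0,0],[0,0,0],[0,0,0]]}'
python3 - <<'E'
from h import *
import cv2
p=viewer.read_camera("scene");q=viewer.read_camera("top")
for pic in(p,q):
  for n in("lock_tip","handle_mid","mug","tin","caddy"):
    for d in viewer.tip_of(pic,n)[:1]: print(n,d["location"],round(d["conf"],2))
cv2.imwrite("pics/end.png",cv2.resize(p["frame"][100:340,130:450,::-1],None,fx=2.4,fy=2.4,interpolation=2))
E
```

```text
time_s: 21.95
tcp_pos: [510.3, 77.5, 234.0]
ee_rot: [-1.172, -1.168, 1.251]
force: [0.4, -0.6, -0.5]
grip_width: 0.3
time_s: 22.45
tcp_pos: [486.4, 77.7, 273.2]
ee_rot: [-1.177, -1.174, 1.248]
force: [0.7, -0.8, 0.3]
grip_width: 0.4
lock_tip [605.4, 76.0, 228.7] 0.43
handle_mid [561.4, -27.1, 202.4] 0.64
mug [555.7, 236.5, -2.4] 0.94
tin [740.0, -46.3, -0.8] 0.83
caddy [512.7, -331.7, -2.0] 0.66
lock_tip [607.8, 70.8, 225.9] 0.56
handle_mid [558.4, -27.0, 205.3] 0.53
mug [555.9, 232.8, 0.4] 0.86
tin [735.9, -45.2, 0.8] 0.82
caddy [512.3, -330.0, 4.1] 0.65
```

View pics/end.png

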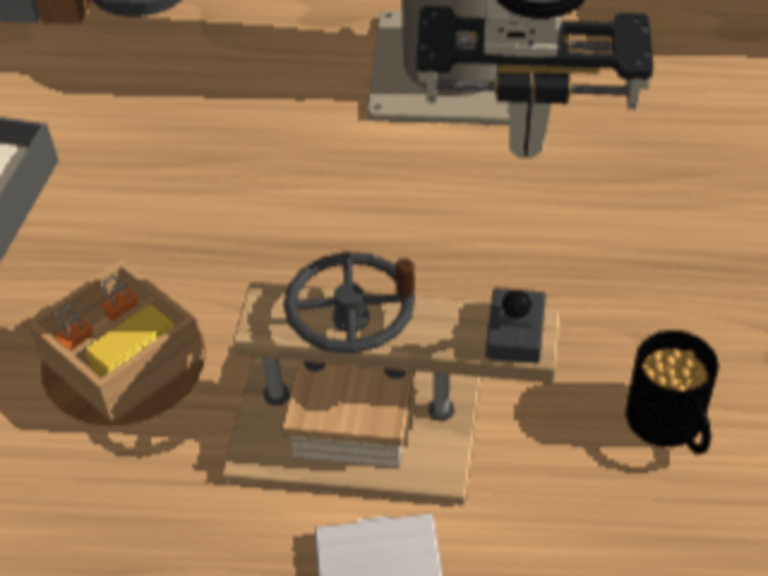

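The lever is thrown to the back (knob at crop (516,303)). The handle is at (405,278), on the left side where it should be, and the gripper is clear of everything.

```bash
python3 -c "
from cell import sign_off
print(sign_off())"
```

```text
the job is handed in; nothing more can be done
None
```

The screw has had one full clockwise turn by my measurements, the locking lever is thrown right over to the back, and I have handed the job in.

- **Screw turn:** I wound the handwheel clockwise with a 20 N grip. The drive came in as a jump from about 0 to 9.5 N at the handle. That happened somewhere between 102° and 92°; I took about 97°. I then turned at 28 N to 97.9°, one full turn give or take about 6°. Peak off-circle load was about 11 N.
- **Lever:** I pushed it over until it met its stop, with about 47 N at the tool for a moment. I then withdrew. The knob moved from x ≈ 550 to x ≈ 606 mm, where about 608 is full throw.
- **Last checks:** Both cameras put the handle at about 97°. The mug, tin and caddy are within the networks' few-millimetre error of where they started. The tool reads no force and is clear, at about 22.5 s of the 67 allowed.

**What disagreed or went unchecked:**
- **Finger height:** The fingertips are really about 22 mm higher than the reported tool position. I found this from the pictures and by touching the rim with about 10 N, after a first grip caught only the top of the handle. I then regripped lower down.
- **Handle nudged early:** One empty closing pushed the handle about 7° clockwise, while the wheel was still in its free play.
- **Crosshead:** I could not see its 1.5 mm drop directly, so the turn rests on the handle angle and the force.

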